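# Wind down the sluice gate of a model dam and put the tower roof back

## Task

Wind the hand crank of the dam model clockwise until its sluice gate is fully down against the stop and the gate stem has sunk into the tower. Then set the loose white roof squarely on the gate tower, lying flat with its long side along the tower's long side and an even overhang all round, without dropping it, and let go. Leave the other things on the table where they are.

Things in the scene. Friction and masses are not known exactly. Their poses are not given: they have to be found in the camera images.
- model: the dam model, fixed to the table: black baseboard 220 (x) x 360 (y) mm, its earth surface 35 mm above the table, with low green hills (up to 28 mm higher, plus tiny trees); a grey concrete tower and low dam wall (top 88 mm above the table) in its right half, a grey crank pedestal 74 x 74 mm (top 80 mm above the table) in its left half. Origin: centre of the underside; z up; at zero yaw x points away from the robot and y to the robot's left
- tower_top (a point): centre of the flat top of the concrete gate tower, 105 mm above the table, at model (0, -75) mm; axes as the model's. The top measures 64 (x) x 84 (y) mm, solid but for a central slot for the gate stem
- stem_top (a point): top of the steel gate stem (10 mm in x, 26 mm in y) that rises out of the middle of the tower. It stands 25 to 43 mm above the tower top at the start and sinks 3 mm per radian of the crank; with the gate fully down it is 2 mm below the tower top. It cannot be pushed down by hand
- crank_axis (a point): on the vertical axis of the hand crank, at the top face of its flat arm, 90 mm above the table, at model (-10, 100) mm. Arm and hub are 10 mm thick, their top all at this height; nothing stands above it but the grip
- crank_grip (a point): middle of the crank's grip, 55 mm out from crank_axis and 115 mm above the table. The grip is an upright black cylinder, diameter 26 mm, reaching from 90 to 138 mm above the table, that spins freely on its pin at the end of the steel arm. This point's x axis points from the grip towards the crank's axis, y is tangential, z up
- crank (a joint): crank angle in rad = how far it must still be wound clockwise (seen from above): 0 is gate fully down, at a hard stop; it grows counter-clockwise as the gate rises (at most 17). Starts between 9 and 15 (1.4 to 2.4 turns). Stays where it is left; turning takes about 0.2 N m (4 N at the grip). At 0 the grip lies on the -x side of the axis in the model's frame
- roof: the loose white tower roof, about 160 g: a plate 70 (x) x 90 (y) x 12 (z) mm with a central raised ridge 22 (x) x 56 (y) mm on it, whose top is 44 mm above the underside; take it by the ridge, across x. Lies flat on the table beside the model, at any of three places. Origin: centre of the underside; z up. Either way round is right on the tower; centred, it overhangs the tower top by 3 mm on every side
- tub: bystander: white tub with a lid, diameter 84, height 85 mm; origin under its centre
- jar: bystander: amber jar with a steel lid, diameter 60, height 75 mm; origin under its centre
- sample: bystander: 90 x 90 mm plywood tile with a green mound and small trees, about 50 mm high; origin under its centre
- brush: bystander: brush lying in front of the model
- driver: bystander: screwdriver lying at the left
- mug: bystander: white mug, diameter 80, height 90 mm, at the right
Not all that is in view belongs to the job. What is shaped like the roof but pink or turquoise is not meant.

How it is judged:
By the outcome, as a careful person would: the job done as asked, in the order asked, and still so for the second after the job is handed in, with the robot touching nothing.
It also fails if it takes over 72 s, if anything falls off the work surface, if the arm or the gripper's body presses on something with over 40 N, if the wrist force passes 120 N, or if a joint passes its speed limit or range.

## Robot

A 6-joint arm with a two-finger parallel gripper is mounted at the origin on the work surface. World frame = base frame: x ahead of the robot, y to its left, z up, the work surface at z = 0. Lengths are in m, angles in rad, forces in N, time in s.
With the tool pointing down it reaches from about 0.15 to 0.775 m from the base axis. Payload 6.1 kg.
Tool frame: the origin (TCP) lies midway between the tips of the shut fingers; the grasp point (between the pads) lies 19 mm behind it; z points along the fingers, y is the line along which they close (so a half turn about z gives the same grasp; the last joint's range is limited). The gripper opens to 85 mm and grips with 20 to 120 N. Pads are 22 mm wide; open, the fingers measure 114 mm over their backs; the gripper's body (76 mm by 85 mm) begins 54 mm behind the grasp point. The pads swing forward as they close: fully open they stand 13 mm farther back than shut.
Start: joints at [1.342, 0.126, -0.04, 1.405, 0, 1.571], TCP at [0.119, 0.511, 0.231] pointing down, gripper open.
Joint ranges: [-2.72, 2.72], [-0.95, 1.95], [-1.27, 1.35], [-1.78, 2.02], [-1.46, 1.47], [-3.14, 3.14]. Speed limits (rad/s): [2.39, 2.39, 3.01, 3.14, 3.14, 3.14].

## Interface

Orientations are given as a 3x3 rotation matrix whose columns are the frame's x, y, z axes.
In Python, from workcell import manip gives the robot as it stands.
- The arm moves only by the tool drive_tool, never from a script. Its arguments are lists of equal length, an entry for each row: "dp": the shift along the tool's x, y, z in cm, a list of three; "turn": the turn about the tool's z in rad. In form: {"dp": [[x, y, z], ...], "turn": [turn, ...]}. A call has 1 to 8 rows; each row is the pose to reach, as a shift and turn from the pose commanded when the call began, along the tool's axes at that moment; what a row does not reach only later rows make up. A row lasts 1/8 s, in which the tool goes at most 62.5 mm and 10.7 degrees, less where a joint would pass 70% of its speed; a pose out of reach is approached as far as the arm can. A call with a gripper value outside its range is refused whole. "jaw" is the opening, from 0 (shut) to 1 (fully open), set as the call begins (left out, the last holds). The fingers move at their own pace and stop on an object; the grip force is fixed at half the most. Time passes only in rows, so rows that repeat a pose let the fingers close. It gives the time, the measured TCP pose, the force, the opening and the grip force at its end, in the units of the state.
- manip.observe(): the state, without advancing time (a new reading comes with each control period).
- manip.capture(name): name is "scene" or "top" or "wrist"; returns a dict with "image" (420x560x3 uint8, blue, green, red), "fx", "fy", "cx", "cy" (pixels), "R" (3x3) and "t" (3): a world point X has camera coordinates R X + t. Camera axes: x right, y down, z forward; pixel columns grow to the right and rows downward; lengths in m; the calibration is good to about 2 mm. The wrist camera is an equidistant fisheye: a pixel r from the principal point sees the ray r / f radians off the axis. A picture is of the moment at which its call begins. There is no depth.
- manip.sign_off(): hands the job in; it is judged then, once.
Trained networks look in a picture, given as the dict that the camera call returned (one of the last four; its "shot" number tells which), for a name from the list of things; names that differ only in an ending like _2 or _b are one class to them, and where a whole thing is asked for, a point or a joint stands for the part that bears it (a point fixed in the world has none). Each returns a list of dicts, best first, with "p" (0 to 1); they miss things now and then, are a little off and sometimes report something else, mostly with a low value. They report only what shows in the picture. A call takes as long as a camera call. They do not tell look-alikes from the thing itself.
- manip.spot_in(query, picture): "pixel" ([column, row] in pixels, amid what is visible of it).
- manip.trace(query, picture): "mask" (420x560 bool, what is visible of it) and "pixel" ([column, row] in pixels, amid what is visible of it).
- manip.place_of(query, picture): "pixel" ([column, row] in pixels: a listed point, or the origin of a listed thing).
The state is a dict: "clock": time; "joint_pos": joint angles; "qd": joint speeds; "joint_efforts": joint torques, N m; "eef_pos": TCP position; "ee_rot": TCP orientation; "wrist_force": force on the tool from outside, world axes, zero at the start; "moment": the same for the moment, N m; "opening": opening from 0.0 (shut) to 1.0 (fully open); "gripper_force": force on a finger pad.
Only numpy, scipy, OpenCV 4.12 (cv2) and the standard library are available. Lean on these libraries where they do the work, as an engineer would, in place of code of your own. Each camera call takes 0.05 s, during which the arm holds its last target. There are 200 camera calls.

## Working session

There is one attempt and no reset: what is moved stays moved. The work goes in short steps, Python scripts to look and compute and a tool call to move; the robot and the scene stay as the last step left them, time stands still between calls to the robot, and variables do not carry over. Pictures are saved under pics/ and viewed, at most 10 in all, crops included, and the job is handed in when it is done.

Besides the shell and the picture viewer there is one more tool, called after "Emit:" by a JSON object that holds its "method" and its "body". drive_tool: Moves the arm, as the interface text tells. Its arguments: {"type":"object","properties":{"dp":{"type":"array"},"turn":{"type":"array"},"jaw":{"type":"number"}},"required":["dp","turn"]}

```bash
mkdir -p pics
cat > h.py <<'E'
import numpy as np, cv2
from workcell import manip
def ray(c,px):
    x=(px[0]-c['cx'])/c['fx'];y=(px[1]-c['cy'])/c['fy']
    if c.get('fish'):
        r=np.hypot(x,y); d=np.array([np.sin(r)*x/max(r,1e-9),np.sin(r)*y/max(r,1e-9),np.cos(r)])
    else: d=np.array([x,y,1.])
    R=np.array(c['R']);t=np.array(c['t'])
    return -R.T@t, R.T@d
def at(c,px,z):
    o,d=ray(c,px); return o+d*(z-o[2])/d[2]
def cap(n):
    c=manip.capture(n); c['fish']=(n=='wrist'); return c
def proj(c,X):
    p=np.array(c['R'])@X+np.array(c['t'])
    if c['fish']:
        r=np.hypot(p[0],p[1]);th=np.arctan2(r,p[2]);k=th/max(r,1e-9);return np.array([c['cx']+c['fx']*p[0]*k,c['cy']+c['fy']*p[1]*k])
    return np.array([c['cx']+c['fx']*p[0]/p[2],c['cy']+c['fy']*p[1]/p[2]])
E
python3 - <<'E'
from h import *
Z=dict(model=0,tower_top=.105,crank_axis=.09,crank_grip=.115,roof=0,tub=0,jar=0)
ims=[]
for n in ['scene','top']:
    c=cap(n); ims.append(c['image']); cv2.imwrite(f'pics/{n}0.png',c['image'])
    print(n,'cam',ray(c,(280,210))[0].round(3))
    for q,z in Z.items():
        print(q,[(np.round(r['pixel']).astype(int).tolist(),round(r['p'],2),at(c,r['pixel'],z).round(3)[:2].tolist()) for r in manip.place_of(q,c)][:4])
    print('stem',[(np.round(r['pixel']).astype(int).tolist(),round(r['p'],2)) for r in manip.place_of('stem_top',c)][:2])
s=manip.observe(); print(s['eef_pos'],np.round(s['ee_rot'],3).tolist(),s['clock'])
E
```

```text
scene cam [1.58  0.344 1.088]
model [([293, 257], 0.88, [0.614, 0.021])]
tower_top [([277, 230], 0.74, [0.609, -0.042])]
crank_axis [([327, 247], 0.82, [0.611, 0.139]), ([324, 221], 0.48, [0.488, 0.091])]
crank_grip [([318, 251], 0.58, [0.665, 0.123])]
roof [([168, 181], 0.81, [0.376, -0.65]), ([234, 206], 0.77, [0.43, -0.301]), ([255, 185], 0.56, [0.27, -0.278]), ([279, 204], 0.49, [0.355, -0.134])]
tub [([388, 244], 0.84, [0.429, 0.325])]
jar [([199, 231], 0.76, [0.612, -0.362]), ([439, 245], 0.45, [0.372, 0.503])]
stem [([276, 220], 0.69)]
top cam [ 0.234 -0.076  1.181]
model [([249, 166], 0.89, [0.605, 0.031])]
tower_top [([272, 162], 0.62, [0.586, -0.047]), ([419, 233], 0.26, [0.381, -0.468])]
crank_axis [([215, 155], 0.64, [0.609, 0.123])]
crank_grip [([213, 130], 0.74, [0.678, 0.129])]
roof [([464, 234], 0.97, [0.393, -0.647]), ([294, 252], 0.8, [0.332, -0.117]), ([351, 217], 0.72, [0.443, -0.296]), ([342, 264], 0.64, [0.295, -0.265])]
tub [([154, 219], 0.62, [0.429, 0.32])]
jar [([372, 162], 0.69, [0.626, -0.368]), ([421, 232], 0.5, [0.397, -0.515])]
stem [([421, 234], 0.68), ([271, 157], 0.62)]
[0.11906796 0.5113153  0.23129932] [[-0.974, 0.227, 0.0], [0.227, 0.974, 0.0], [0.0, 0.0, -1.0]] 0.9
```

View pics/top0.png

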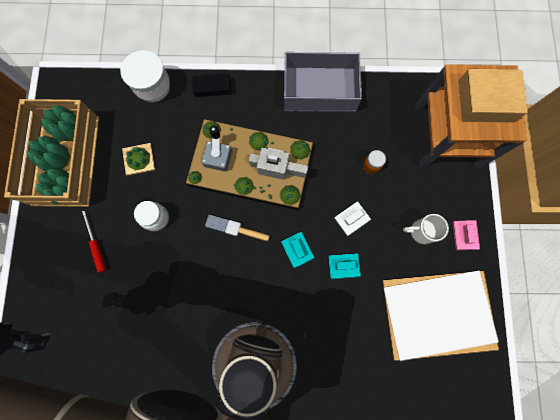

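View pics/scene0.png

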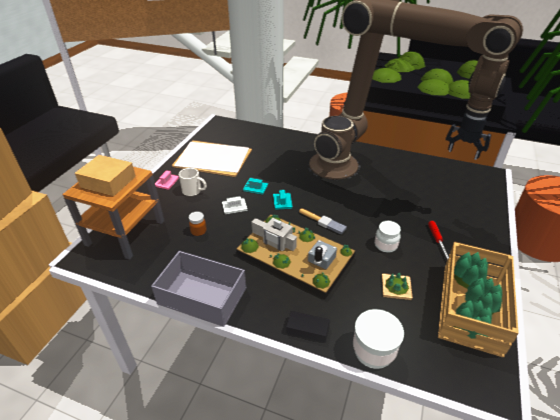

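The white roof is near (352,217) in the top view, and the pink and turquoise ones are decoys. The crank is at (213,150) with its grip up at (214,130). The tower is at (272,162). I'll look from nearer.

Emit:
{"method": "drive_tool", "body": {"dp": [[-6,-3.6,-1.2],[-12,-7.2,-2.5],[-18,-10.8,-4],[-24,-14.4,-5.5],[-30,-18,-7],[-36,-21.7,-8.5],[-42,-25.4,-10],[-47.8,-28.9,-10]], "turn": [0,0,0,0,0,0,0,0], "jaw": 1}}

```text
clock: 1.9
eef_pos: [0.4721, 0.1672, 0.3254]
ee_rot: [[-0.974, 0.227, 0.002], [0.227, 0.974, 0.001], [-0.001, 0.001, -1.0]]
wrist_force: [0.5, 0.7, -0.8]
opening: 0.998
gripper_force: 0.0
```

Emit:
{"method": "drive_tool", "body": {"dp": [[0,0,0],[0,0,0],[0,0,0]], "turn": [0,0,0]}}

```text
clock: 2.28
eef_pos: [0.4699, 0.1697, 0.3245]
ee_rot: [[-0.974, 0.225, -0.0], [0.225, 0.974, 0.0], [0.0, 0.0, -1.0]]
wrist_force: [-0.4, 0.2, 0.2]
opening: 0.994
gripper_force: 0.0
```

```bash
cat > look.py <<'E'
from h import *
import sys
c=cap('wrist'); cv2.imwrite(f'pics/{sys.argv[1]}.png',cv2.resize(c['image'],(784,588)))
s=manip.observe(); print(s['clock'],np.round(s['eef_pos'],4),np.round(s['ee_rot'],3).tolist())
print('cam',ray(c,(280,210))[0].round(3),c['fx'],c['cx'],c['cy'])
Z=dict(model=0,tower_top=.105,crank_axis=.09,crank_grip=.115,roof=0)
for q,z in Z.items():
    print(q,[(np.round(r['pixel']).astype(int).tolist(),round(r['p'],2),at(c,r['pixel'],z).round(4)[:2].tolist()) for r in manip.place_of(q,c)][:3])
E
python3 look.py w1
```

```text
2.325 [0.4699 0.1698 0.3245] [[-0.974, 0.225, -0.0], [0.225, 0.974, 0.0], [0.0, 0.0, -1.0]]
cam [0.399 0.186 0.467] 325.19226210127806 276.7639827858134 204.27520045455748
model [([211, 262], 0.71, [0.6067, 0.0295])]
tower_top [([148, 300], 0.84, [0.5995, -0.0455])]
crank_axis [([272, 287], 0.78, [0.6199, 0.1289])]
crank_grip [([277, 329], 0.77, [0.6736, 0.1234])]
roof [([18, 130], 0.79, [0.2946, -0.2696]), ([82, 128], 0.58, [0.3404, -0.1224]), ([29, 209], 0.57, [0.4395, -0.301])]
```

View pics/w1.png

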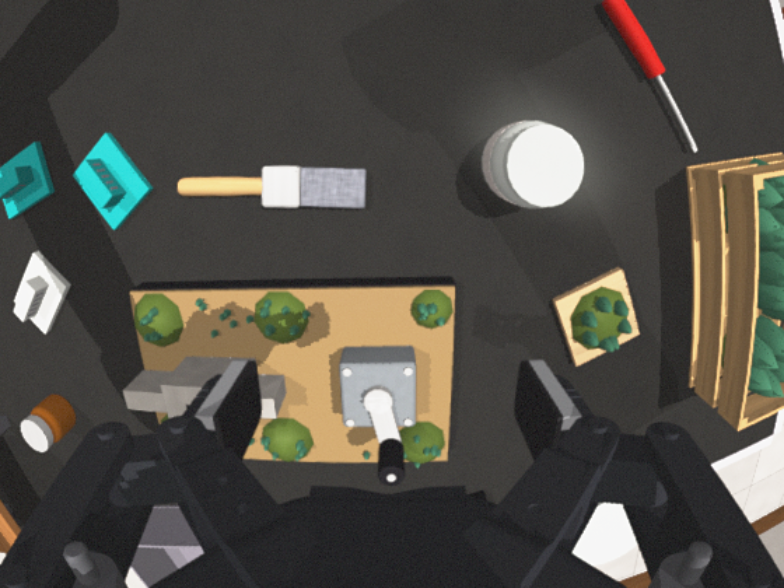

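The wrist view shows the crank axis at (270,287) and the grip leaning outward at (279,330), both in camera pixels. The tower is partly behind the left finger. The numbers agree: grip radius is 54 mm, model yaw about -0.17, and crank about 9.5 rad.

Emit:
{"method": "drive_tool", "body": {"dp": [[-5,0,1.5],[-10,0,3.5],[-15,0.1,6],[-20.9,0.1,8.5],[-20.9,0.1,8.5],[-20.9,0.1,8.5]], "turn": [0,0,0,0,0,0]}}

```text
clock: 3.32
eef_pos: [0.6743, 0.1225, 0.2389]
ee_rot: [[-0.974, 0.227, -0.001], [0.227, 0.974, -0.0], [0.001, -0.0, -1.0]]
wrist_force: [-0.3, -0.7, -0.7]
opening: 0.999
gripper_force: 0.0
```

```bash
python3 look.py w2
```

```text
3.375 [0.6741 0.1228 0.2404] [[-0.974, 0.226, 0.001], [0.226, 0.974, 0.0], [-0.001, 0.0, -1.0]]
cam [0.604 0.139 0.381] 325.19226210127806 276.7639827858134 204.27520045455748
model [([188, 135], 0.92, [0.6066, 0.0289])]
tower_top [([85, 156], 0.91, [0.5948, -0.049]), ([190, 139], 0.46, [0.609, 0.0598])]
crank_axis [([267, 130], 0.9, [0.6189, 0.1262])]
crank_grip [([280, 193], 0.66, [0.6721, 0.1259])]
roof []
```

View pics/w2.png

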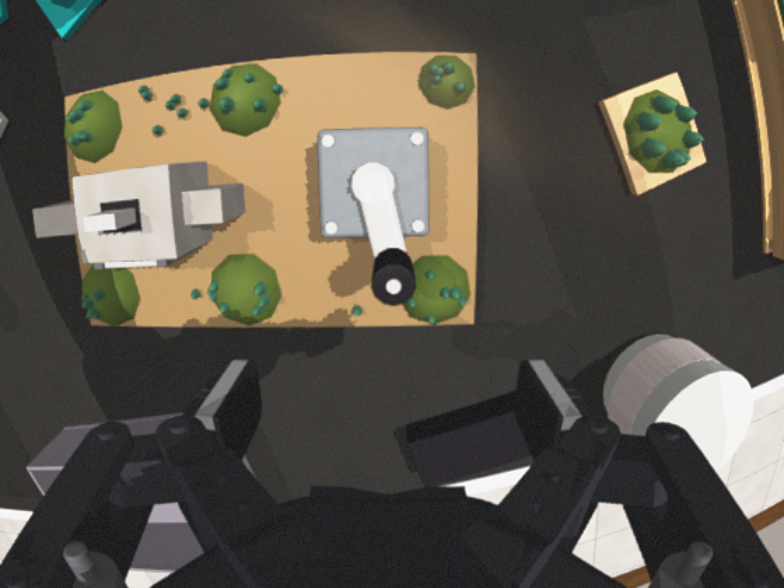

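Run:
```python
from h import *
c=cap('wrist')
for p,z in [((281,203),.138),((268,131),.09),((234,92),.08),((298,99),.08),((236,163),.08),((298,162),.08)]: print(p,at(c,p,z).round(4))
```

```text
(281, 203) [0.6749 0.1261 0.138 ]
(268, 131) [0.6206 0.1272 0.09  ]
(234, 92) [0.5781 0.1047 0.08  ]
(298, 99) [0.5982 0.1605 0.08  ]
(236, 163) [0.6437 0.0903 0.08  ]
(298, 162) [0.6561 0.1477 0.08  ]
```

Emit:
{"method": "drive_tool", "body": {"dp": [[0,0.3,3.5],[0.1,0.3,7.5],[0.1,0.3,11.5],[0.1,0.3,14.0],[0.1,0.3,14.0],[0.1,0.3,14.0]], "turn": [0,0,0,0,0,0]}}

```text
clock: 4.42
eef_pos: [0.6748, 0.1257, 0.1011]
ee_rot: [[-0.974, 0.227, 0.002], [0.227, 0.974, 0.0], [-0.002, 0.001, -1.0]]
wrist_force: [-0.3, 0.6, -0.1]
opening: 0.999
gripper_force: 0.0
```

Emit:
{"method": "drive_tool", "body": {"dp": [[0,0,0],[0,0,0],[0,0,0],[0,0,0],[0,0,0],[0,0,0]], "turn": [0,0,0,0,0,0], "jaw": 0.1}}

```text
clock: 5.18
eef_pos: [0.6745, 0.1255, 0.0999]
ee_rot: [[-0.974, 0.227, 0.001], [0.227, 0.974, 0.0], [-0.001, 0.0, -1.0]]
wrist_force: [-0.5, 0.5, 5.0]
opening: 0.29
gripper_force: 58.7
```

```bash
cat > circ.py <<'E'
from h import *
import sys
# usage: cx cy start step n
cx,cy,th,st,n=map(float,sys.argv[1:])
s=manip.observe(); R=np.array(s['ee_rot'])
a=np.arctan2(R[1,0],R[0,0]); x=np.array([np.cos(a),np.sin(a)]); y=np.array([x[1],-x[0]])
P0=.055*np.array([np.cos(th),np.sin(th)])
print(s['eef_pos'].round(4) if hasattr(s['eef_pos'],'round') else s['eef_pos'], 'angle',np.arctan2(s['eef_pos'][1]-cy,s['eef_pos'][0]-cx),'start',P0+[cx,cy])
for i in range(1,int(n)+1):
    d=.055*np.array([np.cos(th-st*i),np.sin(th-st*i)])-P0
    print([round(100*d@x,2),round(100*d@y,2),0],end=', ')
print()
E
python3 circ.py 0.6195 0.1265 -0.018 0.3927 8; python3 circ.py 0.6195 0.1265 -3.1596 0.3927 8
```

```text
[0.6745 0.1255 0.0999] angle -0.017425994366477033 start [0.67449109 0.12551005]
[np.float64(-0.03), np.float64(-2.15), 0], [np.float64(0.76), np.float64(-4.14), 0], [np.float64(2.26), np.float64(-5.68), 0], [np.float64(4.23), np.float64(-6.53), 0], [np.float64(6.37), np.float64(-6.56), 0], [np.float64(8.37), np.float64(-5.77), 0], [np.float64(9.91), np.float64(-4.27), 0], [np.float64(10.76), np.float64(-2.3), 0], 
[0.6745 0.1255 0.0999] angle -0.017425994366477033 start [0.56450892 0.12749035]
[np.float64(0.03), np.float64(2.15), 0], [np.float64(-0.76), np.float64(4.14), 0], [np.float64(-2.26), np.float64(5.68), 0], [np.float64(-4.23), np.float64(6.53), 0], [np.float64(-6.37), np.float64(6.56), 0], [np.float64(-8.37), np.float64(5.77), 0], [np.float64(-9.91), np.float64(4.27), 0], [np.float64(-10.76), np.float64(2.3), 0],
```

Emit:
{"method": "drive_tool", "body": {"dp": [[0,-2.15,0],[0.76,-4.14,0],[2.26,-5.68,0],[4.23,-6.53,0]], "turn": [0,0,0,0]}}

```text
clock: 5.68
eef_pos: [0.62, 0.0703, 0.0999]
ee_rot: [[-0.974, 0.228, 0.004], [0.228, 0.974, -0.001], [-0.004, 0.0, -1.0]]
wrist_force: [5.6, 2.6, 2.3]
opening: 0.29
gripper_force: 59.3
```

Emit:
{"method": "drive_tool", "body": {"dp": [[2.14,-0.03,0],[4.14,0.76,0],[5.68,2.26,0],[6.53,4.23,0]], "turn": [0,0,0,0]}}

```text
clock: 6.18
eef_pos: [0.5642, 0.1261, 0.1]
ee_rot: [[-0.974, 0.228, 0.002], [0.228, 0.974, -0.003], [-0.002, -0.003, -1.0]]
wrist_force: [8.3, -5.7, 0.1]
opening: 0.283
gripper_force: 60.3
```

Emit:
{"method": "drive_tool", "body": {"dp": [[0.03,2.15,0],[-0.76,4.14,0],[-2.26,5.68,0],[-4.23,6.53,0],[-6.37,6.56,0],[-8.37,5.77,0],[-9.91,4.27,0],[-10.76,2.3,0]], "turn": [0,0,0,0,0,0,0,0]}}

```text
clock: 7.18
eef_pos: [0.6746, 0.1266, 0.0998]
ee_rot: [[-0.974, 0.226, 0.0], [0.226, 0.974, 0.003], [0.001, 0.003, -1.0]]
wrist_force: [-5.5, 5.3, 7.0]
opening: 0.291
gripper_force: 60.7
```

Emit:
{"method": "drive_tool", "body": {"dp": [[-0.03,-2.15,0],[0.76,-4.14,0],[2.26,-5.68,0],[4.23,-6.53,0],[6.37,-6.56,0],[8.37,-5.77,0],[9.91,-4.27,0],[10.76,-2.3,0]], "turn": [0,0,0,0,0,0,0,0]}}

```text
clock: 8.18
eef_pos: [0.5642, 0.1261, 0.0999]
ee_rot: [[-0.974, 0.228, 0.002], [0.228, 0.974, -0.003], [-0.002, -0.003, -1.0]]
wrist_force: [8.2, -6.0, -0.5]
opening: 0.286
gripper_force: 60.5
```

```bash
python3 circ.py 0.6195 0.1265 -3.1596 0.3927 1
python3 - <<'E'
from h import *
for n in ['top','scene']:
    c=cap(n); cv2.imwrite(f'pics/{n}1.png',cv2.resize(c['image'][120:300,180:380],None,fx=3,fy=3))
    for q,z in dict(tower_top=.105,stem_top=.105).items(): print(n,q,[(np.round(r['pixel']).astype(int).tolist(),round(r['p'],2),at(c,r['pixel'],z).round(4)[:2].tolist()) for r in manip.place_of(q,c)][:2])
E
```

```text
[0.5642 0.1261 0.0999] angle -3.134055641297839 start [0.56450892 0.12749035]
[np.float64(0.03), np.float64(2.15), 0], 
top tower_top [([214, 168], 0.66, [0.5662, 0.1236]), ([272, 158], 0.58, [0.5965, -0.0475])]
top stem_top []
scene tower_top [([276, 230], 0.95, [0.6076, -0.0454])]
scene stem_top [([396, 288], 0.59, [0.7196, 0.3833]), ([278, 225], 0.57, [0.5848, -0.0501])]
```

View pics/scene1.png

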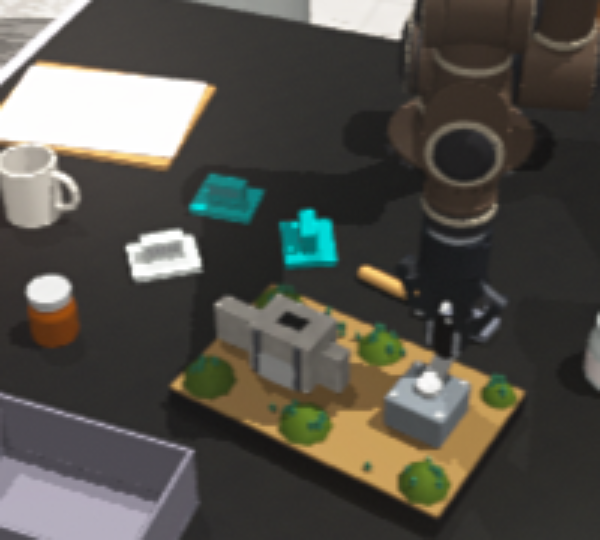

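The view shows the stem almost level in the tower slot (292,320 in the crop). About 0.18 rad remains, so I'll wind gently onto the stop.

Emit:
{"method": "drive_tool", "body": {"dp": [[0.1,0.5,0],[0.1,0.9,0],[0.1,0.9,0]], "turn": [0,0,0]}}

```text
clock: 8.85
eef_pos: [0.5653, 0.1352, 0.0998]
ee_rot: [[-0.974, 0.228, -0.0], [0.228, 0.974, -0.001], [-0.0, -0.001, -1.0]]
wrist_force: [-1.4, -1.9, 6.9]
opening: 0.288
gripper_force: 60.9
```

Emit:
{"method": "drive_tool", "body": {"dp": [[0,0.2,0],[0,0.4,0],[0,0.4,0]], "turn": [0,0,0]}}

```text
clock: 9.22
eef_pos: [0.5657, 0.1371, 0.0998]
ee_rot: [[-0.973, 0.229, -0.001], [0.229, 0.973, -0.006], [-0.0, -0.006, -1.0]]
wrist_force: [-2.6, -10.0, 8.8]
opening: 0.287
gripper_force: 61.1
```

Emit:
{"method": "drive_tool", "body": {"dp": [[0,0.3,0],[0,0.3,0],[0,0.3,0]], "turn": [0,0,0]}}

```text
clock: 9.6
eef_pos: [0.5657, 0.1373, 0.0997]
ee_rot: [[-0.973, 0.23, -0.002], [0.23, 0.973, -0.011], [-0.001, -0.011, -1.0]]
wrist_force: [-5.5, -19.1, 12.4]
opening: 0.291
gripper_force: 61.7
```

The crank is on the hard stop. I'll relieve the push, release and rise.

Emit:
{"method": "drive_tool", "body": {"dp": [[0,-0.5,0],[0,-0.5,0]], "turn": [0,0]}}

```text
clock: 9.85
eef_pos: [0.5656, 0.1367, 0.0998]
ee_rot: [[-0.974, 0.228, -0.0], [0.228, 0.974, -0.001], [0.0, -0.001, -1.0]]
wrist_force: [-1.5, -2.6, 7.9]
opening: 0.288
gripper_force: 61.0
```

Emit:
{"method": "drive_tool", "body": {"dp": [[0,0,0],[0,0,0],[0,0,0],[0,0,0],[0,0,-1],[0,0,-5],[0,0,-11],[0,0,-17]], "turn": [0,0,0,0,0,0,0,0], "jaw": 1}}

```text
clock: 10.85
eef_pos: [0.5654, 0.1384, 0.2719]
ee_rot: [[-0.974, 0.227, 0.0], [0.227, 0.974, 0.0], [-0.0, 0.0, -1.0]]
wrist_force: [1.9, 0.4, 0.5]
opening: 0.998
gripper_force: 0.0
```

Emit:
{"method": "drive_tool", "body": {"dp": [[2,-6,-0.5],[4,-12,-1],[4,-18,-1.5],[4,-18,-1.5],[4,-18,-1.5]], "turn": [0,0,0,0,0]}}

```text
clock: 11.48
eef_pos: [0.4861, -0.0278, 0.2851]
ee_rot: [[-0.974, 0.228, 0.001], [0.228, 0.974, 0.0], [-0.001, 0.001, -1.0]]
wrist_force: [0.2, 0.3, 0.3]
opening: 1.0
gripper_force: 0.0
```

```bash
python3 look.py w3
```

```text
11.525 [ 0.4862 -0.0272  0.2847] [[-0.974, 0.226, 0.0], [0.226, 0.974, 0.0], [-0.0, 0.0, -1.0]]
cam [ 0.415 -0.012  0.427] 325.19226210127806 276.7639827858134 204.27520045455748
model [([333, 239], 0.84, [0.6095, 0.0264])]
tower_top [([281, 278], 0.72, [0.5952, -0.0484])]
crank_axis [([420, 256], 0.73, [0.619, 0.1231])]
crank_grip [([434, 222], 0.73, [0.5661, 0.1331])]
roof [([182, 76], 0.78, [0.339, -0.1213]), ([94, 178], 0.68, [0.4373, -0.298]), ([86, 80], 0.62, [0.2937, -0.2677])]
```

View pics/w3.png

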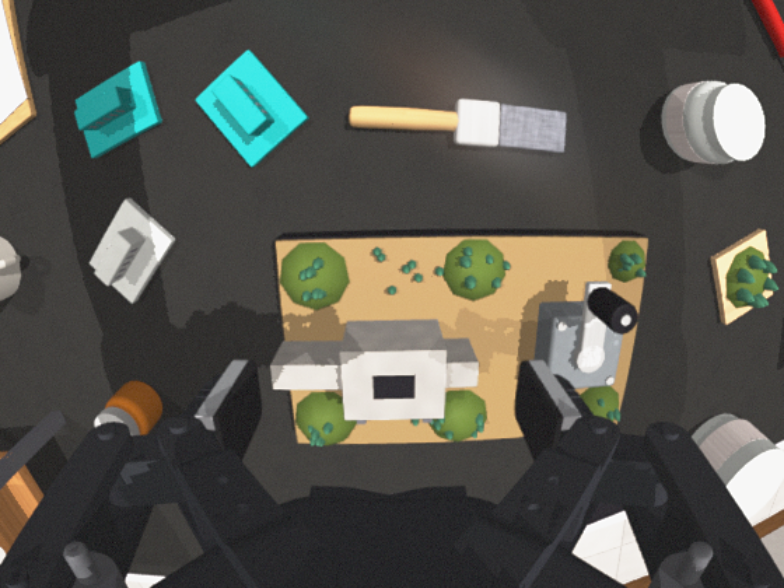

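The stem is sunk, leaving a dark slot at (281,276). The tower top's corners, in view pixels, are (341,350), (447,350), (443,418) and (344,418). The white roof lies at (94,180). I'll measure the tower and move over the roof.

Run:
```python
from h import *
c=cap('wrist')
def corners(pts,z):
    P=np.array([at(c,(p[0]/1.4,p[1]/1.4),z)[:2] for p in pts]); print(P.round(4).tolist(),P.mean(0).round(4))
    for i in range(4):
        e=P[(i+1)%4]-P[i]; print(round(np.hypot(*e),4),round(np.arctan2(e[1],e[0]),3),end='; ')
    print()
corners([(341,350),(447,350),(443,418),(344,418)],.105)
corners([(374,375),(414,375),(415,400),(374,400)],.105)
corners([(130,199),(175,240),(133,303),(89,261)],.010)
g=np.array([.4373,-.298]); print('to roof: ',(g-[.4862,-.0272])@np.array([[-.974,.226],[.226,.974]]))
```

```text
[[0.5516, -0.0789], [0.5702, 0.0015], [0.6319, -0.0126], [0.613, -0.0932]] [ 0.5917 -0.0458]
0.0825 1.343; 0.0633 -0.224; 0.0828 -1.8; 0.0631 2.913; 
[[0.5785, -0.059], [0.5857, -0.0281], [0.6087, -0.0319], [0.6011, -0.0645]] [ 0.5935 -0.0459]
0.0318 1.343; 0.0233 -0.166; 0.0334 -1.8; 0.0233 2.903; 
[[0.3876, -0.2736], [0.4422, -0.2349], [0.4937, -0.3109], [0.4352, -0.3517]] [ 0.4397 -0.2928]
0.0669 0.616; 0.0918 -0.975; 0.0713 -2.532; 0.0915 2.118; 
to roof:  [-0.0135722 -0.2748106]
```

Emit:
{"method": "drive_tool", "body": {"dp": [[-0.2,-5,0],[-0.5,-10,0],[-0.8,-15,0],[-1.1,-20,2],[-1.4,-25,4],[-1.4,-27.3,6],[-1.4,-27.3,8],[-1.4,-27.3,8]], "turn": [0.15,0.3,0.45,0.6,0.74,0.74,0.74,0.74]}}

```text
clock: 12.82
eef_pos: [0.437, -0.2963, 0.2027]
ee_rot: [[-0.566, 0.824, -0.003], [0.824, 0.566, 0.002], [0.003, -0.001, -1.0]]
wrist_force: [0.0, -0.5, 1.0]
opening: 0.999
gripper_force: 0.0
```

```bash
python3 look.py w4
python3 - <<'E'
from h import *
print(np.round(manip.observe()['joint_pos'],3))
E
```

```text
12.875 [ 0.4376 -0.2964  0.204 ] [[-0.567, 0.824, -0.001], [0.824, 0.567, 0.001], [0.002, -0.0, -1.0]]
cam [ 0.396 -0.237  0.345] 325.19226210127806 276.7639827858134 204.27520045455748
model [([530, 61], 0.96, [0.6149, 0.027]), ([275, 178], 0.75, [0.4358, -0.2972])]
tower_top [([557, 90], 0.59, [0.5939, -0.047])]
crank_axis []
crank_grip []
roof [([179, 85], 0.81, [0.2921, -0.2705]), ([122, 351], 0.8, [0.3918, -0.6504]), ([275, 178], 0.72, [0.4358, -0.2972])]
[-0.595  0.133 -0.087  1.348 -0.     0.373]
```

View pics/w4.png

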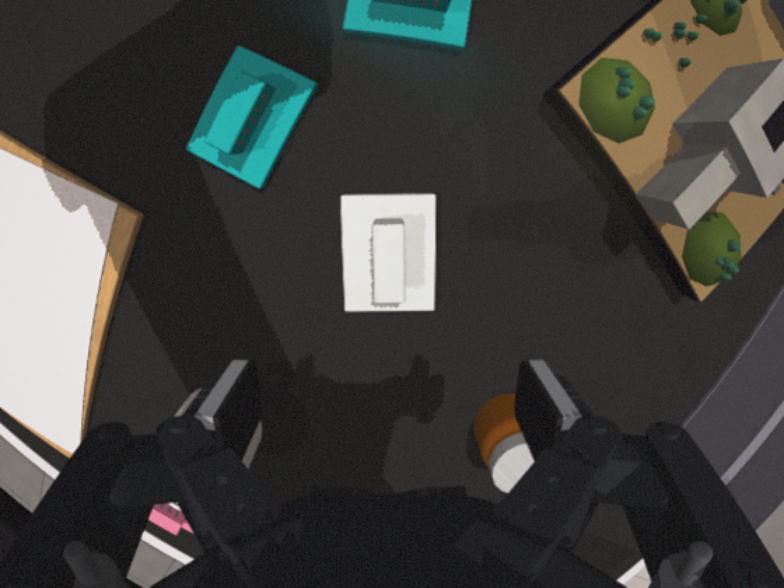

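The roof is centred at (275,178) in the camera view, squarely aligned with the tool.

```bash
cat > corn.py <<'E'
from h import *
def corners(c,pts,z):
    P=np.array([at(c,(p[0]/1.4,p[1]/1.4),z)[:2] for p in pts]); s=manip.observe();R=np.array(s['ee_rot'])
    m=P.mean(0); print('mean',m.round(4),'tool cm',(100*(m-s['eef_pos'][:2])@R[:2,:2]).round(2),end=' | ')
    for i in range(4):
        e=P[(i+1)%4]-P[i]; e=R[:2,:2].T@e; print(round(np.hypot(*e),4),round(np.arctan2(e[1],e[0]),3),end='; ')
    print()
E
python3 - <<'E'
from corn import *
c=cap('wrist')
corners(c,[(341,195),(435,194),(435,311),(345,312)],.012)
corners(c,[(372,222),(404,222),(404,303),(372,304)],.044)
E
```

```text
mean [ 0.4415 -0.2985] tool cm [-0.34  0.17] | 0.0693 1.559; 0.0914 3.115; 0.0708 -1.583; 0.0914 -0.011; 
mean [ 0.4403 -0.2983] tool cm [-0.25  0.09] | 0.0215 1.57; 0.0575 3.131; 0.0226 -1.605; 0.0582 0.007;
```

Emit:
{"method": "drive_tool", "body": {"dp": [[-0.3,0.1,4],[-0.3,0.1,9],[-0.3,0.1,14],[-0.3,0.1,17],[-0.3,0.1,18.5],[-0.3,0.1,18.5],[-0.3,0.1,18.5]], "turn": [0,0,0,0,0,0,0]}}

```text
clock: 14.05
eef_pos: [0.4412, -0.2994, 0.021]
ee_rot: [[-0.566, 0.824, 0.002], [0.824, 0.566, -0.001], [-0.002, 0.001, -1.0]]
wrist_force: [-0.0, -0.5, 1.0]
opening: 1.0
gripper_force: 0.0
```

Emit:
{"method": "drive_tool", "body": {"dp": [[0,0,0],[0,0,0],[0,0,0],[0,0,0],[0,0,0],[0,0,0]], "turn": [0,0,0,0,0,0], "jaw": 0.05}}

```text
clock: 14.8
eef_pos: [0.4405, -0.299, 0.0198]
ee_rot: [[-0.566, 0.824, 0.001], [0.824, 0.566, -0.0], [-0.001, 0.0, -1.0]]
wrist_force: [0.2, 0.3, 5.1]
opening: 0.247
gripper_force: 60.2
```

Emit:
{"method": "drive_tool", "body": {"dp": [[0,0,-2],[0,0,-7],[0,0,-13],[1,3,-18],[3,8,-20],[5,13,-20],[6.4,18,-20],[7.4,21.7,-20]], "turn": [0,0,0,0.12,0.28,0.44,0.6,0.75]}}

```text
clock: 15.8
eef_pos: [0.5779, -0.113, 0.2185]
ee_rot: [[0.151, 0.988, -0.001], [0.988, -0.151, 0.0], [0.0, -0.001, -1.0]]
wrist_force: [-0.1, -0.8, -1.4]
opening: 0.246
gripper_force: 59.5
```

Emit:
{"method": "drive_tool", "body": {"dp": [[0,0,0],[0,0,0],[0,0,0]], "turn": [0.07,0.07,0.07]}}

```text
clock: 16.18
eef_pos: [0.5767, -0.1152, 0.219]
ee_rot: [[0.216, 0.976, -0.001], [0.976, -0.216, 0.0], [-0.0, -0.001, -1.0]]
wrist_force: [0.9, 0.8, -1.6]
opening: 0.24
gripper_force: 59.4
```

```bash
python3 look.py w5
```

```text
16.225 [ 0.5768 -0.1153  0.2192] [[0.216, 0.976, -0.001], [0.976, -0.216, 0.0], [-0.0, -0.001, -1.0]]
cam [ 0.593 -0.045  0.361] 325.19226210127806 276.7639827858134 204.27520045455748
model [([278, 47], 0.7, [0.6096, 0.0246]), ([278, 242], 0.56, [0.5606, -0.1961])]
tower_top [([279, 118], 0.66, [0.5929, -0.0508])]
crank_axis [([277, 117], 0.36, [0.5913, -0.0502])]
crank_grip []
roof [([276, 244], 0.79, [0.5579, -0.1988]), ([113, 317], 0.79, [0.29, -0.2693]), ([102, 221], 0.65, [0.3422, -0.1224])]
```

View pics/w5.png

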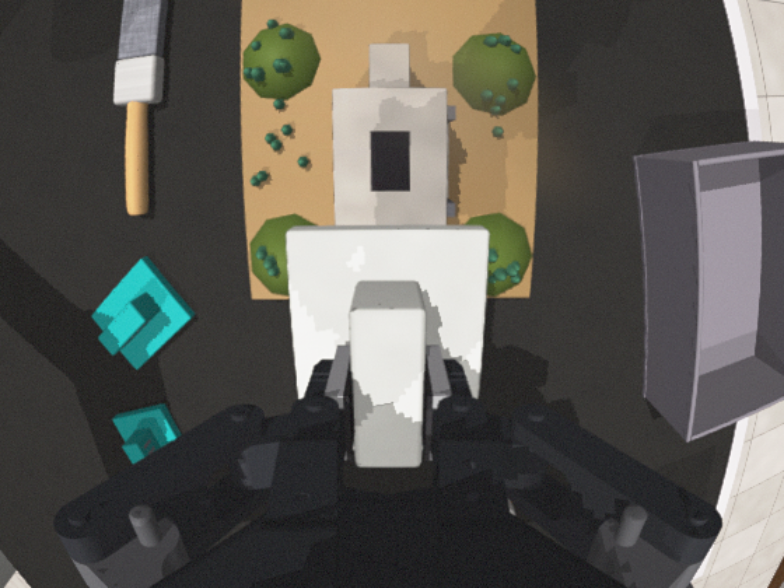

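The tower slot spans (371..410, 131..191) in view pixels. The tower's front edge is at row 89. The held roof's front plate edge runs from (287,231) to (489,231), and its ridge top spans rows 309..466.

Run:
```python
from corn import *
c=cap('wrist'); s=manip.observe(); R=np.array(s['ee_rot'])[:2,:2]; p=np.array(s['eef_pos'])
T=lambda q,z: (100*(at(c,(q[0]/1.4,q[1]/1.4),z)[:2]-p[:2])@R).round(2)
zu=p[2]-.0198
corners(c,[(371,131),(410,131),(410,191),(371,191)],.105)
print('tower front',T((333,89),.105),T((447,88),.105),'sides low',T((333.5,215),.105),T((447.5,215),.105))
print('roof plate front',T((287,231),zu+.012),T((489,231),zu+.012),T((300,395),zu+.012),T((479,395),zu+.012))
corners(c,[(350,309),(425,309),(421,466),(355,466)],zu+.044)
g=cv2.cvtColor(c['image'],cv2.COLOR_BGR2GRAY).astype(int)
```

```text
mean [ 0.594  -0.0487] tool cm [6.86 0.21] | 0.0216 1.568; 0.0339 3.135; 0.0219 -1.573; 0.0339 0.003; 
tower front [10.99 -2.99] [11.07  3.34] sides low [ 3.81 -3.03] [3.82 3.47]
roof plate front [ 4.71 -3.37] [4.72 3.48] [-1.59 -3.31] [-1.59  3.56]
mean [ 0.5782 -0.1122] tool cm [0.32 0.05] | 0.0207 1.57; 0.0548 3.129; 0.0216 -1.571; 0.0548 0.004;
```

Emit:
{"method": "drive_tool", "body": {"dp": [[2,0,0],[4.5,0.1,1],[6.6,0.13,3],[6.6,0.13,6],[6.6,0.13,8.2],[6.6,0.13,8.2],[6.6,0.13,8.2]], "turn": [0,0,0,0,0,0,0]}}

```text
clock: 17.4
eef_pos: [0.5932, -0.0503, 0.1384]
ee_rot: [[0.216, 0.976, 0.001], [0.976, -0.216, 0.0], [0.0, 0.001, -1.0]]
wrist_force: [0.2, -0.5, -0.4]
opening: 0.243
gripper_force: 59.4
```

Run:
```python
from h import *
s=manip.observe(); print(np.round(s['eef_pos'],4), np.round(s['ee_rot'],3).tolist())
a=cap('wrist')['image'][0:210,160:400]; b=cap('scene')['image'][180:285,220:340]
b=cv2.resize(b,(480,420),interpolation=cv2.INTER_CUBIC); a=cv2.resize(a,(320,280))
o=np.zeros((420,800,3),np.uint8); o[:280,:320]=a; o[:,320:]=b; cv2.imwrite('pics/m6.png',o)
```

```text
[ 0.5932 -0.0503  0.1384] [[0.216, 0.976, 0.001], [0.976, -0.216, 0.0], [0.0, 0.001, -1.0]]
```

View pics/m6.png

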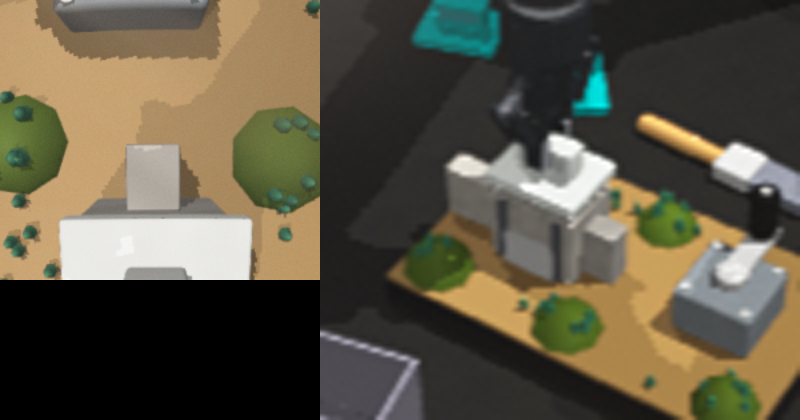

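The roof hovers about 13 mm over the tower, squarely aligned. Next I'll lower it slowly.

Emit:
{"method": "drive_tool", "body": {"dp": [[-0.1,-0.05,0.4],[-0.1,-0.05,0.8],[-0.1,-0.05,1.1],[-0.1,-0.05,1.25],[-0.1,-0.05,1.3],[-0.1,-0.05,1.3]], "turn": [0,0,0,0,0,0]}}

```text
clock: 18.25
eef_pos: [0.5919, -0.0516, 0.1249]
ee_rot: [[0.216, 0.976, 0.0], [0.976, -0.216, -0.0], [-0.0, 0.0, -1.0]]
wrist_force: [-2.3, -0.0, 4.8]
opening: 0.248
gripper_force: 60.1
```

Emit:
{"method": "drive_tool", "body": {"dp": [[0,0,0.1],[0,0,0.15],[0,0,0.15]], "turn": [0,0,0]}}

```text
clock: 18.62
eef_pos: [0.5919, -0.0516, 0.1248]
ee_rot: [[0.216, 0.976, 0.002], [0.976, -0.216, -0.0], [0.0, 0.002, -1.0]]
wrist_force: [-5.9, -0.2, 12.9]
opening: 0.243
gripper_force: 61.3
```

Run:
```python
from h import *
s=manip.observe(); print(np.round(s['eef_pos'],4),s['wrist_force'],s['moment'])
```

```text
[ 0.5919 -0.0516  0.1248] [-5.85758537 -0.16874362 12.87797011] [0.0870462  1.42470067 0.00583504]
```

Emit:
{"method": "drive_tool", "body": {"dp": [[0,0,-0.1],[0,0,-0.1]], "turn": [0,0]}}

```text
clock: 18.88
eef_pos: [0.592, -0.0516, 0.1249]
ee_rot: [[0.216, 0.976, 0.001], [0.976, -0.216, -0.0], [0.0, 0.001, -1.0]]
wrist_force: [-4.4, 0.0, 7.4]
opening: 0.247
gripper_force: 60.7
```

Emit:
{"method": "drive_tool", "body": {"dp": [[0,0,0],[0,0,0],[0,0,0],[0,0,0],[0,0,-1],[0,0,-5],[-3,0,-10],[-7,0,-13]], "turn": [0,0,0,0,0,0,0,0], "jaw": 1}}

```text
clock: 19.88
eef_pos: [0.5774, -0.1201, 0.2575]
ee_rot: [[0.214, 0.977, 0.004], [0.977, -0.214, -0.001], [0.0, 0.004, -1.0]]
wrist_force: [1.1, -1.2, -0.5]
opening: 0.997
gripper_force: 0.0
```

Emit:
{"method": "drive_tool", "body": {"dp": [[0,0,0],[0,0,0],[0,0,0]], "turn": [0,0,0]}}

```text
clock: 20.25
eef_pos: [0.5765, -0.1191, 0.2528]
ee_rot: [[0.215, 0.977, -0.002], [0.977, -0.215, 0.001], [0.0, -0.002, -1.0]]
wrist_force: [-0.2, 0.3, 0.2]
opening: 1.003
gripper_force: 0.0
```

```bash
python3 look.py w7
```

```text
20.3 [ 0.5765 -0.1191  0.2527] [[0.215, 0.977, -0.002], [0.977, -0.215, 0.001], [0.0, -0.002, -1.0]]
cam [ 0.593 -0.049  0.395] 325.19226210127806 276.7639827858134 204.27520045455748
model [([278, 50], 0.65, [0.6092, 0.0242])]
tower_top []
crank_axis [([111, 71], 0.29, [0.4404, 0.0353])]
crank_grip []
roof [([276, 109], 0.85, [0.5916, -0.0472]), ([114, 211], 0.78, [0.3426, -0.1237]), ([121, 302], 0.74, [0.292, -0.2676])]
```

View pics/w7.png

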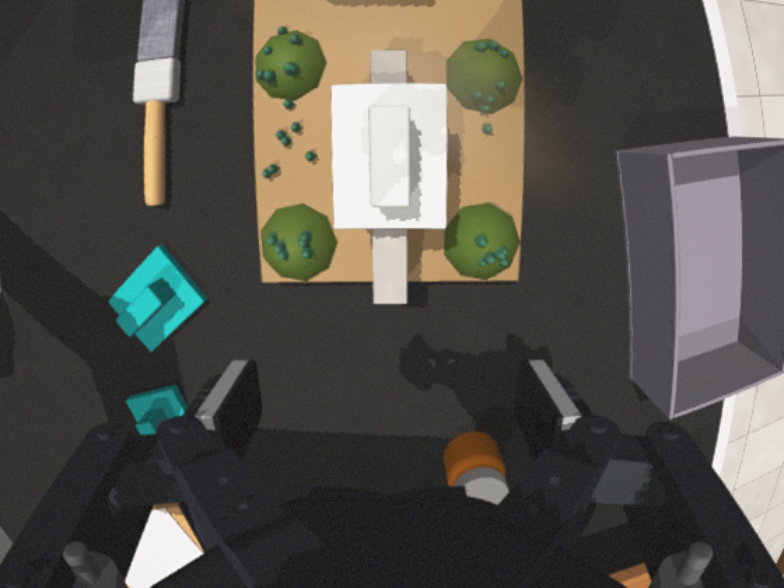

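The roof sits on the tower with plate corners at (332,86), (447,84), (446,228) and (334,228). I'll compare its centre with the tower's.

Run:
```python
from corn import *
c=cap('wrist')
corners(c,[(332,85.5),(447,84.5),(446,228),(334,228)],.117)
corners(c,[(370,106),(410,106),(410,206),(370,206)],.149)
t=cap('top'); s=cap('scene')
for n,k in (('top',t),('scene',s)):
    for q,z in dict(roof=.105,crank_grip=.115).items(): print(n,q,[(round(r['p'],2),at(k,r['pixel'],z).round(4)[:2].tolist()) for r in manip.place_of(q,k)][:4])
```

```text
mean [ 0.5939 -0.0501] tool cm [7.16 0.17] | 0.0693 1.559; 0.0891 3.134; 0.0696 -1.573; 0.0884 -0.003; 
mean [ 0.5939 -0.05  ] tool cm [7.17 0.17] | 0.0213 1.568; 0.0545 3.135; 0.0217 -1.573; 0.0545 0.002; 
top roof [(0.86, [0.2861, -0.2565]), (0.65, [0.3764, -0.5955])]
top crank_grip [(0.7, [0.5615, 0.1347])]
scene roof [(0.81, [0.4726, -0.0796]), (0.67, [0.6003, -0.0564]), (0.58, [0.5061, -0.5459]), (0.46, [0.4359, -0.1934])]
scene crank_grip [(0.61, [0.5667, 0.1432])]
```

```bash
python3 -c "
from workcell import manip
print(manip.sign_off())"
```

```text
the job is handed in; nothing more can be done
None
```

I wound the crank clockwise onto its stop, so the gate stem is sunk, then set the white roof flat on the tower and let go. It measured about 1 mm off centre along the tower's long side, and I handed the job in at about 20 s; no verdict came back.

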